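Slide the pocket template out over the end of the pressing ledge

TASK

Push the thin metal pocket template along the raised pressing ledge, towards the ledge's free end (the end away from the iron), until its front part sticks out and the end of the ledge lies under the red band, so that the presser can hook a finger under its edge. Leave it lying flat and flush against the steel guide strip, its long side along the strip. Only push it with the fingers, do not lift it, do not let it fall, and leave the iron, spray bottle, spool and tin where they stand.

Things in the scene. Friction and masses are not known exactly. Their poses are not given: they have to be found in the camera images.
- ledge: Fixed raised board, blue-covered top, 150 mm (its x) by 400 mm (its y) by 22 mm thick, its flat top 80 mm above the table, on dark steel legs. Origin: on the table under the board's centre, z up. The free end, where the plate must stick out, is its +y end, 200 mm from the origin. A steel guide strip runs along the whole +x side; the -x side is open.
- ledge_end (a point): Point on the ledge's top at its free end, where the end meets the inner face of the guide strip: 63, 200, 80 mm in the ledge's frame; same axes as the ledge. The strip is 12 mm wide and stands 10 mm above the top; its inner face looks to -x and lies at x = +63 mm all along the ledge.
- plate: Loose rectangular aluminium pocket template, 90 mm (its x) by 140 mm (its y) by 6 mm thick, about 0.13 to 0.25 kg, lying flat on the ledge at the start, 12 to 28 mm short of the strip and up to 9 degrees askew. Origin: centre of its underside, z up. Its +y end is the front end that must stick out over the ledge's free end.
- plate_mark (a point): Centre of the red band on the plate's top face, 25 mm from the plate's centre towards its front (+y) end, 45 mm behind the front edge. The band is 24 mm wide along the plate and runs straight across it; same axes as the plate.
- iron_center (a point): Centre of a steam iron with a red handle, 235 by 110 mm and 135 mm high, standing on a black pad near the ledge's other end (-y). Leave alone.
- sprayer_center (a point): Centre, half-way up, of a blue spray bottle, 68 mm in diameter and 182 mm high. Leave alone.
- spool_center (a point): Centre, half-way up, of an orange thread spool, 54 mm in diameter and 60 mm high, standing on the table. Leave alone.
- tin_center (a point): Centre, half-way up, of a steel button tin with a green lid, 69 mm in diameter and 42 mm high, standing on the table. Leave alone.
Mind the look-alikes: they are no part of the job. Of the things shaped like the plate, the aluminium one is meant.

How it is judged:
At the end, for the whole second after the job is handed in: The middle of the red band is within 13 mm of the ledge's end (along the ledge); the plate lies flat and at rest on the ledge, its long side within 0.06 rad of the strip and its middle no more than 5 mm away from touching the strip; the four bystanders stand within 20 mm of where they were (y of plate_mark in the frame of ledge between 0.187 and 0.213 m and x of plate in the frame of ledge above 0.013 m and angle between the y axis of plate and the y axis of ledge, either way round below 0.06 rad and z of plate in the frame of ledge between 0.076 and 0.084 m and angle between plate's own z axis and vertical below 0.04 rad and linear speed of plate below 0.01 m/s and distance of each of iron_center, sprayer_center, spool_center, tin_center from where it was at the start of the episode below 0.02 m).
It fails at once if the plate is lifted more than 12 mm off the ledge (z of plate in the frame of ledge above 0.092 m).
It fails at once if the plate is tipped up (angle between plate's own z axis and vertical above 0.3 rad).
It fails at once if the plate falls off the ledge (z of plate in the frame of ledge below 0.06 m).
It fails at once if the iron, spray bottle, spool or tin is moved by more than 20 mm (distance of any of iron_center, sprayer_center, spool_center, tin_center from where it was at the start of the episode above 0.02 m).
It also fails if it takes over 51 s, if anything falls off the work surface, if the arm or the gripper's body presses on something with over 40 N, if the wrist force passes 120 N, or if a joint passes its speed limit or range.

ROBOT

A 6-joint arm with a two-finger parallel gripper is mounted at the origin on the work surface. World frame = base frame: x ahead of the robot, y to its left, z up, the work surface at z = 0. Lengths are in m, angles in rad, forces in N, time in s.
With the tool pointing down it reaches from about 0.3 to 0.775 m from the base axis. Payload 14.6 kg.
Tool frame: the origin (TCP) lies at the very end of the fingers, on their centre line; the grasp point (between the pads) lies 19 mm behind it (ctrl.hold_point_z is the distance from the TCP to the grasp point, in m); x points along the fingers, y is the direction in which the jaws open and shut, and the axes are right-handed (so a half turn about x gives the same grasp; the last joint's range is limited). The gripper opens to 94 mm and grips with 3 to 60 N. Pads are 16 mm wide; open, the fingers measure 119 mm over their backs; the gripper's body (75 mm by 177 mm) begins 78 mm behind the grasp point.
Start: joints at [1.167, 0.3, 1.521, -0, 1.321, -0.067], TCP at [0.182, 0.519, 0.205] pointing down, gripper open.
Joint ranges: [-3.03, 3.03], [-0.79, 2.21], [0.23, 2.52], [-1.04, 4.18], [0, 3.07], [-2.55, 2.55]. Speed limits (rad/s): [2.22, 2.22, 2.57, 3.14, 3.14, 3.14].

INTERFACE

Orientations are given as [roll, pitch, yaw] about the fixed x, y, z axes, in that order (R = Rz(yaw) Ry(pitch) Rx(roll)).
In Python, from station import get_obs, camera, ticket, ctrl gives the robot as it stands.
- The arm moves only by the tool step_arm, never from a script. Its argument "motion" is a list that holds one entry, the list of rows, each a list of 6 numbers: the shift along the tool's x, y, z in m, then the turn, a rotation vector about the tool's x, y, z in degrees. A call has 1 to 12 rows; each row shifts and turns the commanded pose from where the row before left it, along the tool's axes as they then stand; what a row does not reach is not made up. A row lasts 1/8 s, in which the tool goes at most 62.5 mm and 10.7 degrees, less where a joint would pass 70% of its speed; a pose out of reach is approached as far as the arm can. A call is refused whole if a number of a shift passes 0.0625 or a number of a turn 10.7, either way. A call with a gripper value outside its range is refused whole. "fingers" is the finger opening in m, from 0 to 0.094, set as the call begins (left out, the last holds). The fingers move at their own pace and stop on an object; "squeeze" is the grip in N (left out, the last holds). Time passes only in rows, so rows that do not move let the fingers close. It gives the time, the measured TCP pose, the force and the opening at its end, in the units of the state.
- get_obs(): the state, without advancing time (a new reading comes with each control period).
- camera(name): name is "side" or "top"; returns a dict with "pixels" (480x640x3 uint8, red, green, blue), "fx", "fy", "cx", "cy" (pixels), "extrinsics" (4x4, takes a point from world to camera coordinates). Camera axes: x right, y up, looking along -z (the intrinsics and any distortion apply to the point x, -y, -z); pixel columns grow to the right and rows downward; lengths in m; the calibration is good to about 2 mm. A picture is of the moment at which its call begins. There is no depth.
- ticket.hand_in(): hands the job in, once; it reports no verdict.
The state is a dict: "time_s": time; "qpos": joint angles; "joint_vel": joint speeds; "tau": joint torques, N m; "ee_pos": TCP position; "eef_rot": TCP orientation; "force": force on the tool from outside, world axes, zero at the start; "moment": the same for the moment, N m; "grip_width": finger opening in m.
Only numpy, scipy, OpenCV 4.12 (cv2) and the standard library are available. Lean on these libraries where they do the work, as an engineer would, in place of code of your own. Each camera call takes 0.05 s, during which the arm holds its last target.

## Working session

There is one attempt and no reset: what is moved stays moved. The work goes in short steps, Python scripts to look and compute and a tool call to move; the robot and the scene stay as the last step left them, time stands still between calls to the robot, and variables do not carry over. Pictures are saved under pics/ and viewed, and the job is handed in when it is done.

Besides the shell and the picture viewer there is one more tool, called after "Request:" as name([rows], argument=value, ...), one row to a line, values as JSON. step_arm: Moves the arm, as the interface text tells. Its arguments: {"type":"object","properties":{"motion":{"type":"array","items":{"type":"array","items":{"type":"array","items":{"type":"number"}}}},"fingers":{"type":"number"},"squeeze":{"type":"number"}},"required":["motion"]}

```bash
mkdir -p pics; python3 - <<'E'
from station import get_obs,camera,ticket,ctrl
import cv2,numpy as np
for n in ("top","side"):
    c=camera(n); cv2.imwrite(f"pics/{n}0.png",c["pixels"][:,:,::-1]); print(n,c["fx"],c["fy"],c["cx"],c["cy"],[k for k in c]); print(np.round(c["extrinsics"],4).tolist())
print(get_obs())
E
```

```text
top 519.7461125380922 519.7461125380922 333.6456647903984 241.98582003891843 ['pixels', 'fx', 'fy', 'cx', 'cy', 'extrinsics']
[[0.0166, -0.9997, 0.0155, -0.0395], [0.9909, 0.0185, 0.133, -0.516], [-0.1333, 0.0132, 0.991, -1.2576], [0.0, 0.0, 0.0, 1.0]]
side 468.76468427368957 468.76468427368957 318.4556205104862 237.09640796696908 ['pixels', 'fx', 'fy', 'cx', 'cy', 'extrinsics']
[[0.9424, -0.3345, 0.0006, -0.5041], [0.1774, 0.5014, 0.8468, -0.1523], [-0.2835, -0.7979, 0.5319, -1.0476], [0.0, 0.0, 0.0, 1.0]]
{'time_s': 0.1, 'qpos': array([ 1.16739540e+00,  3.00387320e-01,  1.52151380e+00, -2.26840571e-05,
        1.32069700e+00, -6.65948655e-02]), 'joint_vel': array([-0.00099982, -0.00187664, -0.00059818, -0.00109852,  0.00024168,
       -0.00141166]), 'tau': array([ 2.08671430e-03, -5.32648766e+01, -3.53277862e+01,  7.09647755e-02,
        2.35229154e-02, -9.40340601e-05]), 'ee_pos': array([0.18167488, 0.51888137, 0.20496075]), 'eef_rot': array([-1.61554144,  1.56979062, -1.95234188]), 'force': array([-0.43267299, -0.57088936, -0.73555452]), 'moment': array([-0.01358341, -0.03235913, -0.00066436]), 'grip_width': 0.09429572548009059}
```

View pics/top0.png

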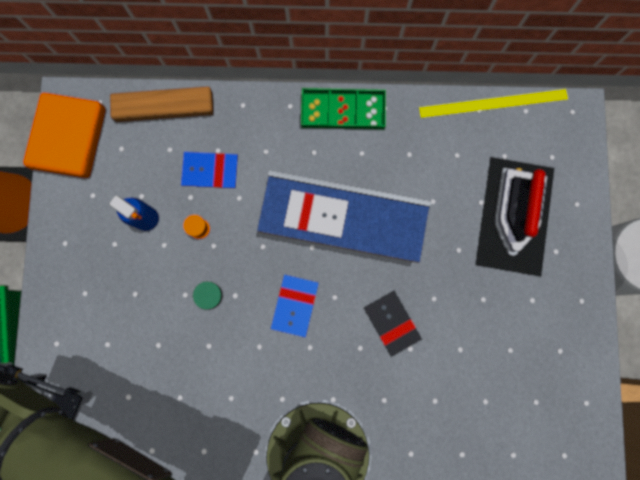

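View pics/side0.png

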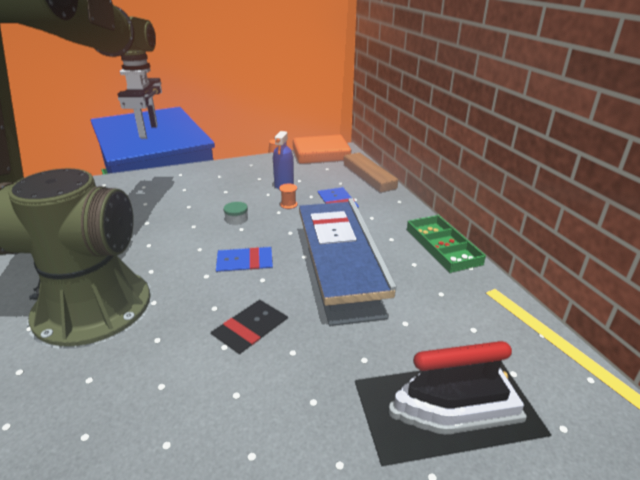

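The top view shows four plate-like things: a silver one on the ledge at (316,214), blue ones at (210,170) and (295,305), and a black one at (392,323). I choose the silver one, which lies on the ledge with its red band to the left at about (306,212). The free end of the ledge is at the left, around (263,205), and the iron is at (520,210).

```bash
cat > h.py <<'E'
from station import get_obs,camera,ticket,ctrl
import cv2,numpy as np
def ray(c,uv,z):
    E=c["extrinsics"];R=E[:3,:3];t=E[:3,3];o=-R.T@t
    uv=np.atleast_2d(uv).astype(float)
    d=np.c_[(uv[:,0]-c["cx"])/c["fx"],-(uv[:,1]-c["cy"])/c["fy"],-np.ones(len(uv))]@R
    return o+d*((z-o[2])/d[:,2])[:,None]
def proj(c,p):
    E=c["extrinsics"];q=np.atleast_2d(p)@E[:3,:3].T+E[:3,3]
    return np.c_[c["cx"]+c["fx"]*q[:,0]/-q[:,2],c["cy"]-c["fy"]*q[:,1]/-q[:,2]]
def big(m):
    cs,_=cv2.findContours(m.astype(np.uint8),cv2.RETR_EXTERNAL,cv2.CHAIN_APPROX_NONE)
    return max(cs,key=cv2.contourArea)
E
python3 - <<'E'
from h import *
c=camera("top");im=c["pixels"]
cr=im[160:275,245:445];cv2.imwrite("pics/crop0.png",cv2.resize(cr,None,fx=4,fy=4,interpolation=cv2.INTER_CUBIC)[:,:,::-1])
hsv=cv2.cvtColor(im,cv2.COLOR_RGB2HSV)
for p in [(330,200),(316,227),(380,210),(385,230),(270,215),(306,210),(400,196),(350,187)]: print(p,im[p[1],p[0]],hsv[p[1],p[0]])
E
```

```text
(330, 200) [194 194 198] [120   5 198]
(316, 227) [195 195 199] [120   5 199]
(380, 210) [ 53  77 130] [111 151 130]
(385, 230) [ 53  80 133] [110 153 133]
(270, 215) [ 53  78 133] [111 153 133]
(306, 210) [180  21  13] [  1 237 180]
(400, 196) [165 170 177] [108  17 177]
(350, 187) [159 163 170] [109  17 170]
```

View pics/crop0.png

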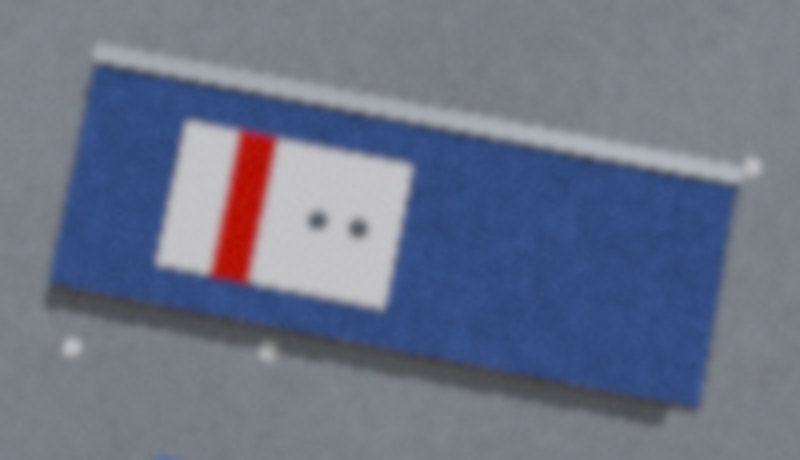

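The crop confirms the choice: silver plate, red band towards the free (left) end, strip along the upper edge, and a gap between plate and strip.

```bash
cat >> h.py <<'E'
def measure(c,verbose=True,poly=None):
    im=c["pixels"];hsv=cv2.cvtColor(im,cv2.COLOR_RGB2HSV)
    H,S,V=hsv[...,0].astype(int),hsv[...,1].astype(int),hsv[...,2].astype(int)
    box=np.zeros(H.shape,bool);box[150:290,225:450]=1
    blue=box&(abs(H-111)<8)&(S>95)&(V>85)&(V<165)
    white=box&(S<12)&(V>183); red=box&((H<6)|(H>174))&(S>150)&(V>90)
    return blue,white,red
def linefit(P):
    vx,vy,x,y=cv2.fitLine(P.astype(np.float32),cv2.DIST_HUBER,0,0.001,0.001).ravel(); return np.array([x,y]),np.array([vx,vy])
def rectfit(P):  # mid-pixel contour points world xy -> fit 4 edges
    hull=cv2.convexHull(P.astype(np.float32))[:,0]
    r=cv2.minAreaRect((P*1000).astype(np.float32)); return r
E
python3 - <<'E'
from h import *
c=camera("top");b,w,r=measure(c)
E=c["extrinsics"];print("cam",-E[:3,:3].T@E[:3,3])
k=np.ones((5,5),np.uint8)
led=cv2.morphologyEx((b|w|r).astype(np.uint8),cv2.MORPH_OPEN,k)
cb=big(led)[:,0]; P=ray(c,cb,0.08)[:,:2]
rb=rectfit(P);print("ledge blue",rb); 
pl=cv2.morphologyEx(cv2.morphologyEx((w|r).astype(np.uint8),cv2.MORPH_CLOSE,k),cv2.MORPH_OPEN,k)
cp=big(pl)[:,0];Q=ray(c,cp,0.086)[:,:2];rp=rectfit(Q);print("plate",rp)
cr=big(r);R=ray(c,cr[:,0],0.086)[:,:2];rr=rectfit(R);print("red",rr)
v=np.array(c["pixels"])
for x in (cb,cp,cr[:,0]): cv2.drawContours(v,[x.reshape(-1,1,2)],-1,(0,255,0),1)
cv2.imwrite("pics/seg.png",cv2.resize(v[150:290,225:450],None,fx=3.5,fy=3.5,interpolation=0)[:,:,::-1])
print(np.round(cv2.boxPoints(rb)),np.round(cv2.boxPoints(rp)))
print(proj(c,get_obs()["ee_pos"]))
E
```

```text
cam [ 0.34436545 -0.01336537  1.31551041]
ledge blue ((568.1484375, -51.522918701171875), (395.97015380859375, 137.0546112060547), 80.12613677978516)
plate ((578.3486938476562, 14.44046401977539), (134.67996215820312, 87.61273956298828), 79.72205352783203)
red ((582.8488159179688, 39.27338409423828), (18.98267364501953, 87.60913848876953), 79.8443374633789)
[[ 467. -235.]
 [ 602. -258.]
 [ 670.  132.]
 [ 535.  155.]] [[523. -44.]
 [609. -60.]
 [633.  73.]
 [547.  89.]]
[[ 65.87773946 387.00577084]]
```

View pics/seg.png

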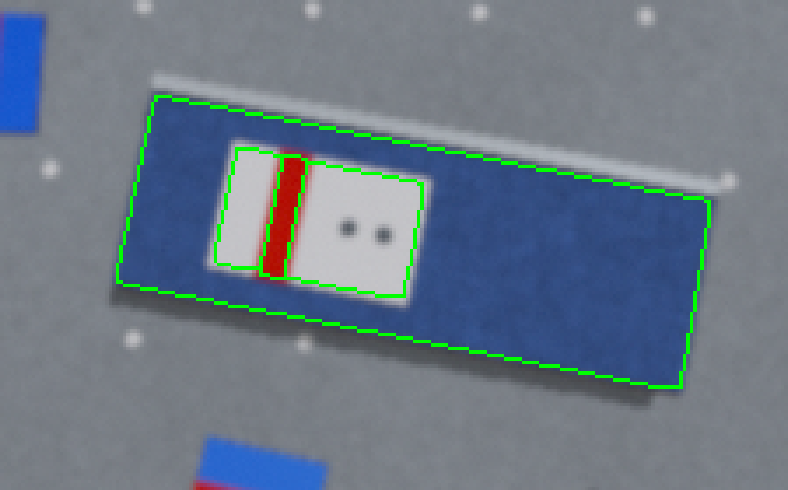

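```bash
cat >> h.py <<'E'
from scipy.spatial.transform import Rotation as Ro
LO=np.array([.5741,-.0525]); th=np.radians(-9.87)
LX=np.array([np.cos(th),np.sin(th)]);LY=np.array([-np.sin(th),np.cos(th)])
def L2W(x,y): return LO+x*LX+y*LY
def W2L(p): d=np.array(p)[:2]-LO; return np.array([d@LX,d@LY])
def toolR(): 
    return Ro.from_euler("xyz",get_obs()["eef_rot"]).as_matrix()
def delta(xw,yw,z,yaxis=None):
    o=get_obs();R=toolR();d=R.T@(np.array([xw,yw,z])-o["ee_pos"])
    rv=None
    if yaxis is not None:
        y=np.array([*yaxis,0]);x=np.array([0,0,-1.]);T=np.c_[x,y,np.cross(x,y)]
        rv=np.degrees(Ro.from_matrix(R.T@T).as_rotvec())
    return np.round(d*1000,1),None if rv is None else np.round(rv,2)
E
python3 - <<'E'
from h import *
print(np.round(toolR(),3),W2L(get_obs()["ee_pos"]))
p=L2W(-.0075-.045-.03,.067);print(p)
for s in (1,-1): print(delta(*p,.2,s*LY), delta(*p,.2,s*LX))
E
```

```text
[[-0.     0.33   0.944]
 [-0.001  0.944 -0.33 ]
 [-1.    -0.001 -0.   ]] [-0.48453548  0.49574357]
[0.50430575 0.02764994]
(array([   5.4, -357.1,  466.8]), array([-9.43, -0.  ,  0.04])) (array([   5.4, -357.1,  466.8]), array([8.057e+01, 3.000e-02, 3.000e-02]))
(array([   5.4, -357.1,  466.8]), array([1.7057e+02, 6.0000e-02, 1.0000e-02])) (array([   5.4, -357.1,  466.8]), array([-9.943e+01, -3.000e-02,  3.000e-02]))
```

Request:
step_arm([
  [[0,0,0,-9.43,0,0],[0,-0.039,0.0365,0,0,0],[0,-0.039,0.0365,0,0,0],[0,-0.039,0.0365,0,0,0],[0,-0.039,0.0365,0,0,0],[0,-0.039,0.0365,0,0,0],[0,-0.039,0.0365,0,0,0],[0,-0.039,0.0365,0,0,0],[0,-0.039,0.0365,0,0,0],[0,-0.039,0.0365,0,0,0],[0,-0.039,0.0365,0,0,0],[0,-0.039,0.0365,0,0,0]],
], fingers=0.07)

```text
time_s: 1.7
ee_pos: [0.5045, 0.026, 0.2055]
eef_rot: [0.667, 1.571, 0.495]
force: [-0.1, 0.5, 0.1]
grip_width: 0.0699
```

```bash
python3 - <<'E'
from h import *
o=get_obs();print(o["time_s"],W2L(o["ee_pos"]),o["ee_pos"],delta(*L2W(-.0825,.067),.0830,LY),o["grip_width"],o["force"])
E
```

```text
1.7 [-0.0820041   0.06536157] [0.50451347 0.02595076 0.20546028] (array([122.5,   1.6,  -0.5]), array([-0.01,  0.01, -0.  ])) 0.06989169916731747 [-0.07632002  0.51778815  0.10431451]
```

Request:
step_arm([
  [[0.04,0.0016,0,0,0,0],[0.04,0,0,0,0,0],[0.03,0,0,0,0,0],[0.012,0,0,0,0,0],[0,0,0,0,0,0]],
])

```text
time_s: 2.33
ee_pos: [0.5041, 0.0292, 0.0835]
eef_rot: [-2.948, 1.57, -3.121]
force: [0.2, -0.5, 0.2]
grip_width: 0.0698
```

```bash
python3 - <<'E'
from h import *
o=get_obs();print(o["time_s"],W2L(o["ee_pos"]),o["ee_pos"],o["grip_width"],o["force"])
for n in("top","side"):
    c=camera(n); v=c["pixels"]; u,w=proj(c,o["ee_pos"])[0].astype(int); print(u,w)
    v=v[max(0,w-90):w+90,max(0,u-120):u+120]; cv2.imwrite(f"pics/{n}1.png",cv2.resize(v,None,fx=3,fy=3,interpolation=2)[:,:,::-1])
E
```

```text
2.325 [-0.08299717  0.06850107] [0.50407324 0.02921402 0.08348988] 0.06976972552284966 [ 0.20040159 -0.46498698  0.15939072]
308 244
302 228
```

View pics/side1.png

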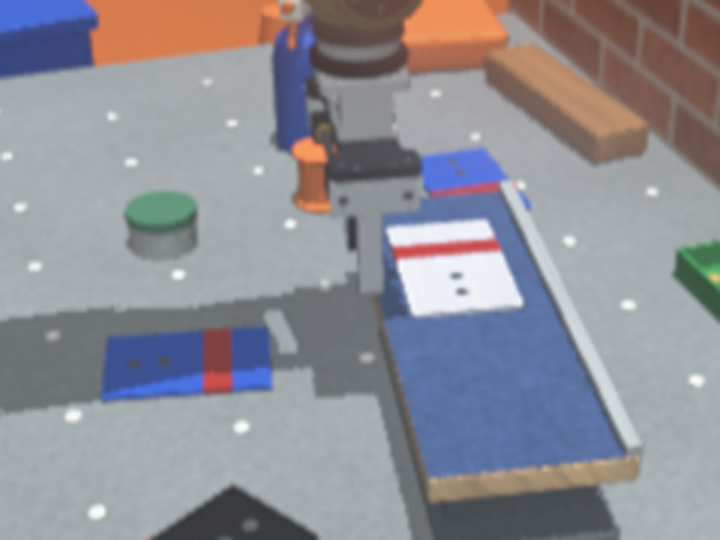

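View pics/top1.png

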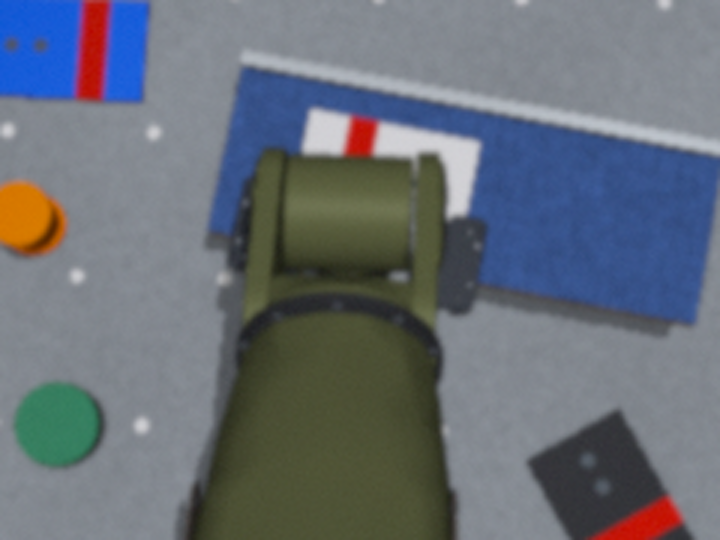

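Both views show the fingers standing just off the plate's open long side (side crop, finger tip at about (370,290)), clear of the plate. I push towards the strip now.

Request:
step_arm([
  [[0.0008,0,0.005,0,0,0],[0,0,0.005,0,0,0],[0,0,0.004,0,0,0],[0,0,0.004,0,0,0],[0,0,0.004,0,0,0],[0,0,0.004,0,0,0],[0,0,0.004,0,0,0],[0,0,0.004,0,0,0],[0,0,0.004,0,0,0],[0,0,0.003,0,0,0],[0,0,0.002,0,0,0],[0,0,0,0,0,0]],
])

```text
time_s: 3.92
ee_pos: [0.5467, 0.0218, 0.0827]
eef_rot: [0.054, 1.57, -0.119]
force: [0.3, 0.1, 0.2]
grip_width: 0.0702
```

```bash
python3 - <<'E'
from h import *
o=get_obs();print(o["time_s"],W2L(o["ee_pos"]),o["ee_pos"],o["grip_width"],o["force"],o["moment"])
E
```

```text
3.925 [-0.03975338  0.06851272] [0.54667899 0.02181294 0.08265212] 0.07016622122485884 [0.32242376 0.06228693 0.21063564] [-0.02172491  0.01275511 -0.03964535]
```

Request:
step_arm([
  [[0,0,0.001,0,0,0],[0,0,0.001,0,0,0],[0,0,0.001,0,0,0],[0,0,0.001,0,0,0]],
])

```text
time_s: 4.42
ee_pos: [0.5491, 0.0215, 0.0824]
eef_rot: [-3.13, 1.567, 2.981]
force: [-15.0, 3.1, 8.0]
grip_width: 0.0701
```

Request:
step_arm([
  [[0,0,0.0005,0,0,0],[0,0,0.0005,0,0,0]],
])

```text
time_s: 4.68
ee_pos: [0.5492, 0.0215, 0.0824]
eef_rot: [-3.104, 1.565, 3.007]
force: [-20.1, 4.1, 10.7]
grip_width: 0.0698
```

```bash
python3 - <<'E'
from h import *
o=get_obs();print(o["time_s"],W2L(o["ee_pos"]),o["force"],o["moment"])
c=camera("side");v=c["pixels"][180:320,240:430];cv2.imwrite("pics/side2.png",cv2.resize(v,None,fx=4,fy=4,interpolation=2)[:,:,::-1])
E
```

```text
4.675 [-0.03720531  0.0686357 ] [-20.09524792   4.09485828  10.65951095] [ 0.77688218  3.84232274 -0.09222453]
```

View pics/side2.png

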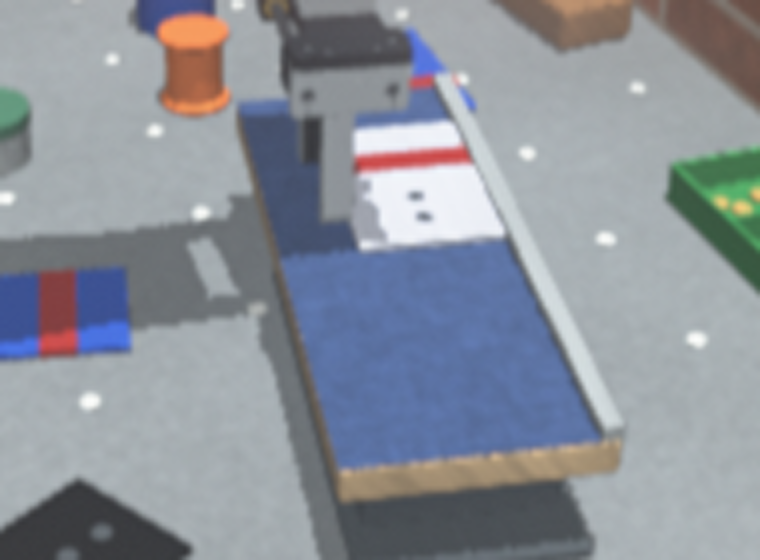

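The side view shows the plate's right edge flush along the strip, and the 20 N reaction confirms contact. I back off, lift, turn the wrist and go behind the rear edge.

Request:
step_arm([
  [[0,0,-0.006,0,0,0],[0,0,-0.009,0,0,0],[-0.03,0,0,0,0,0],[-0.03,0,0,0,0,0],[0,-0.035,0.022,0,0,0],[0,-0.035,0.022,0,0,0],[0,-0.035,0.022,0,0,0],[0,0,0,-10,0,0],[0,0,0,-10,0,0],[0,0,0,-10,0,0],[0,0,0,-10,0,0],[0,0,0,-10,0,0]],
], fingers=0.05)

```text
time_s: 6.22
ee_pos: [0.5835, -0.0912, 0.1427]
eef_rot: [-1.03, 1.57, -0.324]
force: [0.7, 0.2, 0.1]
grip_width: 0.0499
```

Request:
step_arm([
  [[0,0,0,-10,0,0],[0,0,0,-10,0,0],[0,0,0,-10,0,0],[0,0,0,-10,0,0],[0,0,0,0,0,0]],
])

```text
time_s: 6.85
ee_pos: [0.5743, 0.0473, 0.1193]
eef_rot: [-2.664, 1.38, -1.491]
force: [0.1, 0.1, -0.5]
grip_width: 0.0501
```

```bash
python3 - <<'E'
from h import *
o=get_obs();print(o["time_s"],W2L(o["ee_pos"]),o["ee_pos"],delta(*L2W(.016,-.035),.0828,-LX),o["grip_width"],o["force"])
c=camera("side");v=c["pixels"][180:320,240:430];cv2.imwrite("pics/side3.png",cv2.resize(v,None,fx=4,fy=4,interpolation=2)[:,:,::-1])
c=camera("top");cv2.imwrite("pics/top3.png",c["pixels"][:,:,::-1])
E
```

```text
6.85 [-0.01689848  0.09832365] [0.57430561 0.047265   0.11933187] (array([  61.8,  -57.6, -114.3]), array([-12.88, -10.21,   3.9 ])) 0.05005040171100742 [ 0.07192634  0.1079275  -0.54943046]
```

View pics/side3.png

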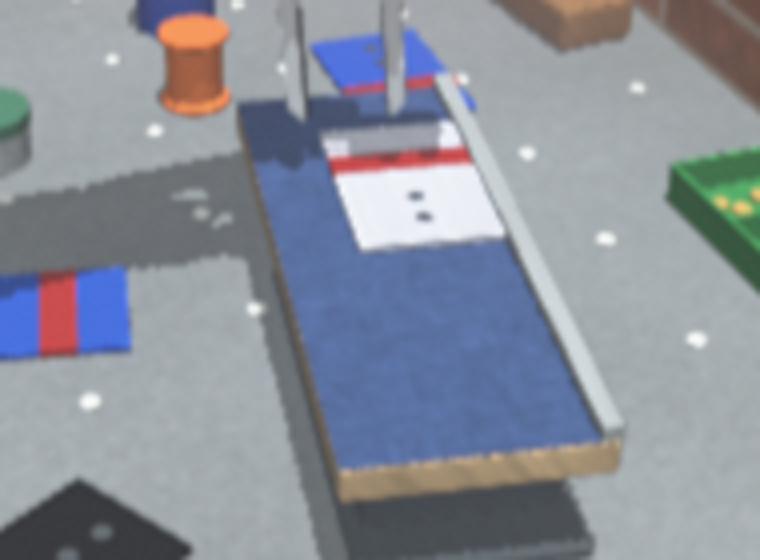

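View pics/top3.png

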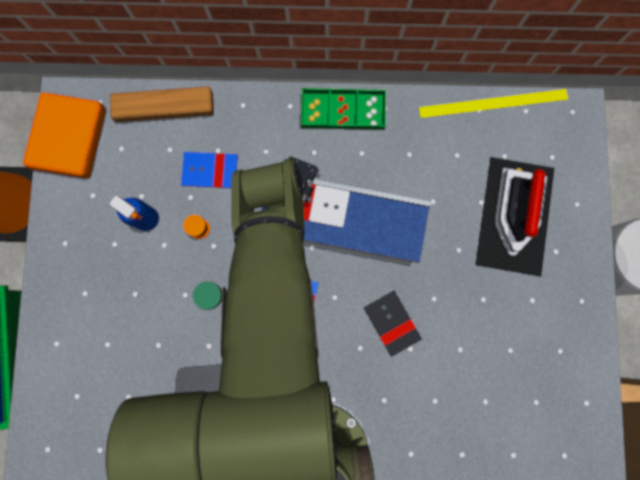

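The wrist ran out of range and the tool tilted. The plate looks undisturbed, still flush. I check the joints.

```bash
python3 - <<'E'
from h import *
o=get_obs();print(o["time_s"],np.round(o["qpos"],2),np.round(toolR(),2))
E
```

```text
6.95 [ 0.1   0.45  1.53 -0.21  1.17 -2.55] [[ 0.02 -0.92  0.39]
 [-0.19  0.38  0.9 ]
 [-0.98 -0.09 -0.17]]
```

Request:
step_arm([
  [[-0.04,0,0,0,0,0],[-0.04,0,0,0,0,0],[0,0,0,0,0,0]],
])

```text
time_s: 7.32
ee_pos: [0.575, 0.061, 0.2015]
eef_rot: [-2.621, 1.379, -1.459]
force: [1.6, -0.2, -0.3]
grip_width: 0.0496
```

```bash
python3 - <<'E'
from h import *
o=get_obs();print(np.round(o["qpos"],2),o["ee_pos"],W2L(o["ee_pos"]))
R=toolR();y=R[:2,1]/np.linalg.norm(R[:2,1]);print("tilt fix",delta(*o["ee_pos"],y), "full",delta(*L2W(.016,-.035),.15,LX))
E
```

```text
[ 0.13  0.37  1.44 -0.2   1.33 -2.55] [0.5749594  0.06097528 0.20148114] [-0.01860449  0.11194307]
tilt fix (array([0., 0., 0.]), array([-0.45, -9.56,  5.43])) full (array([  79.3,  -61.8, -123.8]), array([165.75,   6.29,  14.78]))
```

Request:
step_arm([
  [[0,0,0,10,0,0],[0,0,0,10,0,0],[0,0,0,10,0,0],[0,0,0,10,0,0],[0,0,0,10,0,0],[0,0,0,10,0,0],[0,0,0,0,0,0]],
])

```text
time_s: 8.2
ee_pos: [0.5735, 0.0607, 0.1973]
eef_rot: [-1.612, 1.379, -1.495]
force: [-0.5, 0.1, 0.6]
grip_width: 0.05
```

```bash
python3 - <<'E'
from h import *
o=get_obs();print(np.round(o["qpos"],2),o["ee_pos"],W2L(o["ee_pos"]))
R=toolR();y=R[:2,1]/np.linalg.norm(R[:2,1]);print("tilt fix",delta(*o["ee_pos"],y), "full",delta(*L2W(.016,-.035),.15,LX))
E
```

```text
[ 0.13  0.38  1.45 -0.2   1.33 -1.51] [0.57351304 0.06068981 0.19734465] [-0.01998051  0.11141389]
tilt fix (array([0., 0., 0.]), array([-0.04, -0.45, 11.  ])) full (array([  75.3, -138.8,   -6.8]), array([106.2 ,   9.92,   8.05]))
```

Request:
step_arm([
  [[0,0,0,0,-0.2,5.5],[0,0,0,0,-0.2,5.5],[0,0,0,10,0,0],[0,0,0,10,0,0],[0,0,0,10,0,0],[0,0,0,10,0,0],[0,0,0,10,0,0],[0,0,0,10,0,0],[0,0,0,10,0,0],[0,0,0,10,0,0],[0,0,0,10,0,0],[0,0,0,10,0,0]],
])

```text
time_s: 9.7
ee_pos: [0.5735, 0.0611, 0.1976]
eef_rot: [-0.998, 1.57, -2.627]
force: [-0.5, -0.3, -0.1]
grip_width: 0.0502
```

Request:
step_arm([
  [[0,0,0,0,0,0],[0,0,0,0,0,0]],
])

```text
time_s: 9.95
ee_pos: [0.5736, 0.0614, 0.1979]
eef_rot: [-0.142, 1.571, -1.765]
force: [-0.7, 0.0, -0.1]
grip_width: 0.0498
```

```bash
python3 - <<'E'
from h import *
o=get_obs();print(o["time_s"],np.round(o["qpos"],2),o["ee_pos"],W2L(o["ee_pos"]))
print("full",delta(*L2W(.016,-.035),.15,LX))
E
```

```text
9.95 [ 0.04  0.37  1.45 -0.    1.32  0.09] [0.57356197 0.06143618 0.19788735] [-0.02006024  0.11215761]
full (array([ 47.9,  18.1, 150.4]), array([6.91, 0.01, 0.  ]))
```

Request:
step_arm([
  [[0,0,0,6.9,0,0],[0,0.009,0.037,0,0,0],[0,0.009,0.037,0,0,0],[0,0.009,0.037,0,0,0],[0,0.009,0.036,0,0,0],[0.03,0,0,0,0,0],[0,0,0,0,0,0],[0,0,0,0,0,0]],
])

```text
time_s: 10.95
ee_pos: [0.5834, -0.0891, 0.1691]
eef_rot: [1.39, 1.57, -0.356]
force: [-0.0, -1.0, 1.3]
grip_width: 0.0502
```

```bash
python3 - <<'E'
from h import *
o=get_obs();print(o["time_s"],np.round(o["qpos"],2),o["ee_pos"],W2L(o["ee_pos"]))
print("full",delta(*L2W(.016,-.035),.0828,LX))
c=camera("side");v=c["pixels"][180:320,240:430];cv2.imwrite("pics/side4.png",cv2.resize(v,None,fx=4,fy=4,interpolation=2)[:,:,::-1])
c=camera("top");cv2.imwrite("pics/top4.png",c["pixels"][:,:,::-1])
E
```

```text
10.95 [-0.21  0.42  1.45 -0.    1.28 -0.04] [ 0.58341805 -0.08906262  0.16913233] [ 0.01544745 -0.03442422]
full (array([86.3,  0.5,  0.6]), array([-0.17,  0.01, -0.06]))
```

View pics/side4.png

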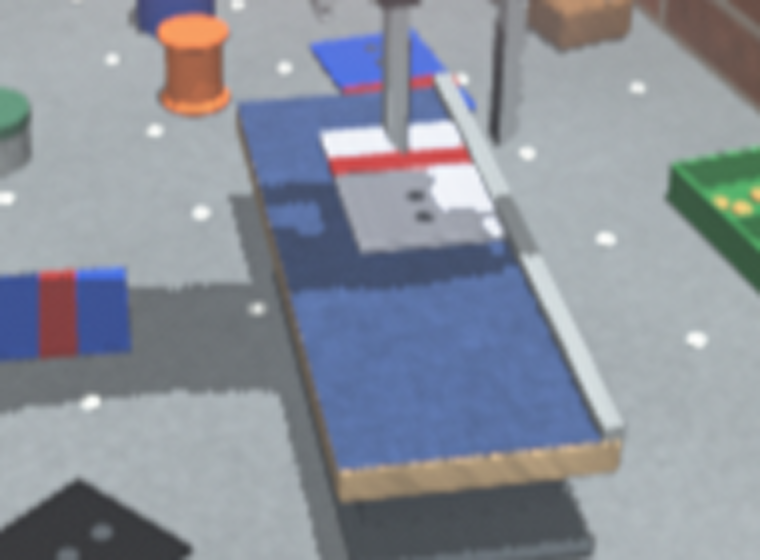

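View pics/top4.png

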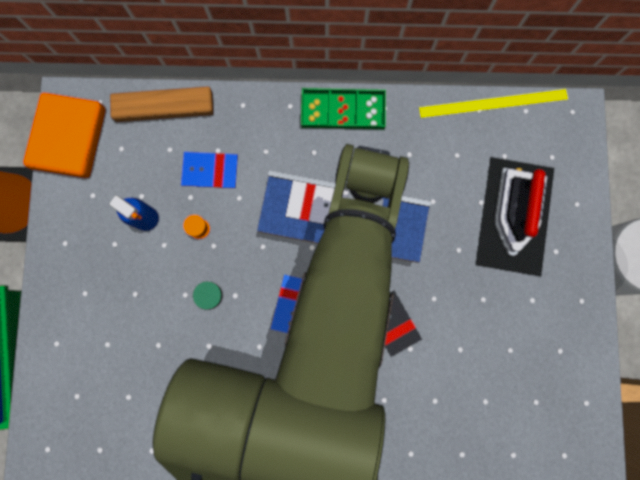

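The top view shows the fingers behind the plate's rear edge, near (372,195), and the bystanders unmoved. I descend.

Request:
step_arm([
  [[0.03,0,0,0,0,0],[0.03,0,0,0,0,0],[0.02,0,0,0,0,0],[0.006,0,0,0,0,0],[0,0,0,0,0,0]],
])

```text
time_s: 11.68
ee_pos: [0.5835, -0.0892, 0.0829]
eef_rot: [1.337, 1.57, -0.411]
force: [0.6, -0.1, -0.0]
grip_width: 0.0501
```

```bash
python3 - <<'E'
from h import *
o=get_obs();print(o["time_s"],o["ee_pos"],W2L(o["ee_pos"]),o["force"])
print("full",delta(*L2W(.016,-.035),.0828,LX))
c=camera("side");v=c["pixels"][180:320,240:430];cv2.imwrite("pics/side5.png",cv2.resize(v,None,fx=4,fy=4,interpolation=2)[:,:,::-1])
E
```

```text
11.675 [ 0.58349505 -0.08924063  0.08290028] [ 0.01555383 -0.0345864 ] [ 0.55490993 -0.12770563 -0.02258984]
full (array([0.1, 0.4, 0.4]), array([-0.26,  0.01, -0.06]))
```

View pics/side5.png

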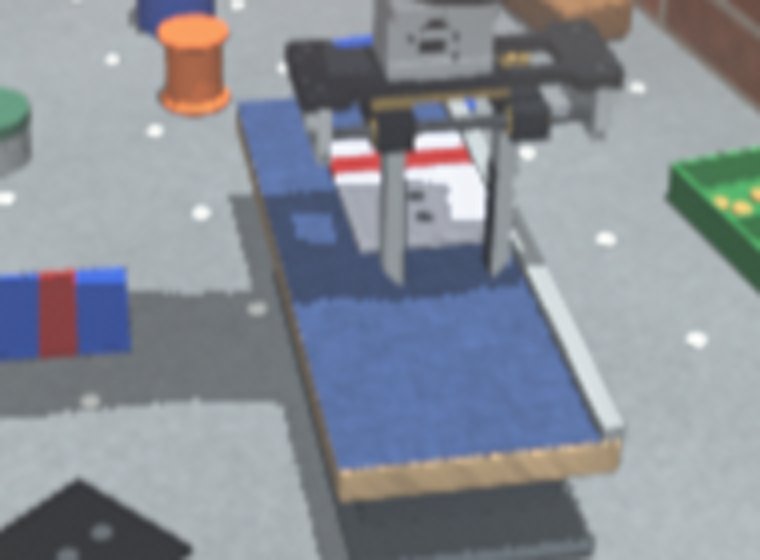

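The side view shows both fingers down behind the rear edge, at (395,280) and (497,270), inside the strip. I push along the ledge now.

Request:
step_arm([
  [[0,0,-0.008,-0.2,0,0],[0,0,-0.008,0,0,0],[0,0,-0.004,0,0,0],[0,0,-0.004,0,0,0],[0,0,-0.006,0,0,0],[0,0,-0.007,0,0,0],[0,0,-0.007,0,0,0],[0,0,-0.007,0,0,0],[0,0,-0.006,0,0,0],[0,0,-0.005,0,0,0],[0,0,-0.003,0,0,0],[0,0,0,0,0,0]],
])

```text
time_s: 13.22
ee_pos: [0.5943, -0.0248, 0.0819]
eef_rot: [-2.703, 1.57, 1.835]
force: [0.2, -0.2, 0.0]
grip_width: 0.0497
```

```bash
python3 - <<'E'
from h import *
o=get_obs();print(o["time_s"],o["ee_pos"],W2L(o["ee_pos"]),o["force"])
print("full",delta(*L2W(.016,.097),.0828,LX))
c=camera("side");v=c["pixels"][170:310,240:430];cv2.imwrite("pics/side6.png",cv2.resize(v,None,fx=4,fy=4,interpolation=2)[:,:,::-1])
c=camera("top");cv2.imwrite("pics/top6.png",cv2.resize(c["pixels"][150:290,200:400],None,fx=4,fy=4,interpolation=2)[:,:,::-1])
E
```

```text
13.225 [ 0.59431857 -0.0248484   0.08191063] [0.01517946 0.03070806] [ 0.16198757 -0.19918433  0.02552346]
full (array([ -0.9,   0.7, -66.3]), array([-0.08, -0.02,  0.01]))
```

View pics/side6.png

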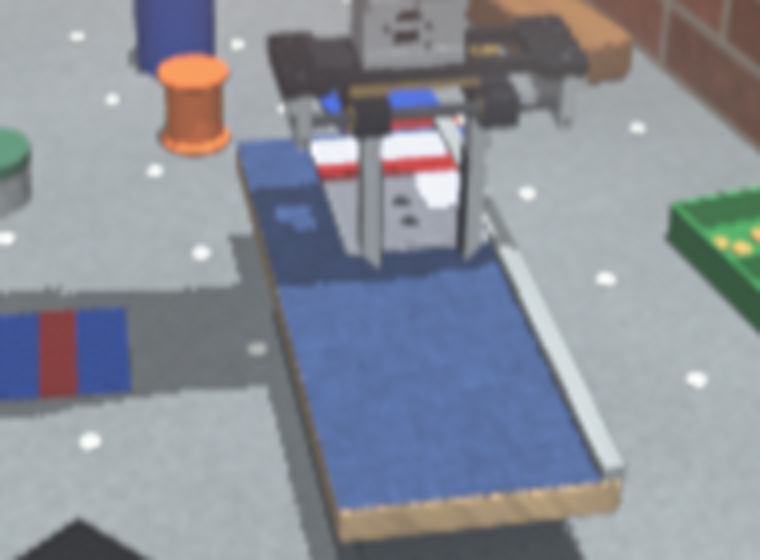

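View pics/top6.png

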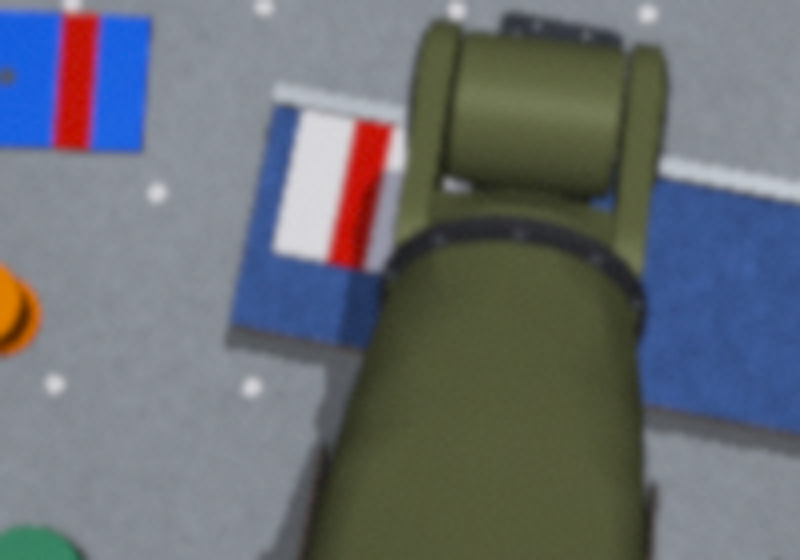

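The plate slides flush along the strip (red band at (358,195) in the top crop). I continue, raising the tool slightly to undo a 0.9 mm droop.

Request:
step_arm([
  [[-0.0008,0.0005,-0.003,0,0,0],[0,0,-0.005,0,0,0],[0,0,-0.006,0,0,0],[0,0,-0.007,0,0,0],[0,0,-0.007,0,0,0],[0,0,-0.007,0,0,0],[0,0,-0.007,0,0,0],[0,0,-0.006,0,0,0],[0,0,-0.004,0,0,0],[0,0,-0.003,0,0,0],[0,0,-0.001,0,0,0],[0,0,0,0,0,0]],
])

```text
time_s: 14.82
ee_pos: [0.6046, 0.0298, 0.083]
eef_rot: [1.605, 1.57, -0.14]
force: [0.6, -0.3, -0.0]
grip_width: 0.0501
```

```bash
cat > m.py <<'E'
from h import *
def run(tag,save=True):
    o=get_obs();print(o["time_s"],o["ee_pos"],W2L(o["ee_pos"]),o["force"])
    c=camera("top")
    im=c["pixels"];b,w,r=measure(c)
    m=r.copy();m[:,:240]=0;m[255:]=0
    cr=big(m);rr=rectfit(ray(c,cr[:,0],.086)[:,:2]);print("red",rr,W2L(np.array(rr[0])/1000)*1000)
    cv2.imwrite(f"pics/top{tag}.png",cv2.resize(im[150:290,200:400],None,fx=4,fy=4,interpolation=2)[:,:,::-1])
    c=camera("side");v=c["pixels"][170:310,240:430];cv2.imwrite(f"pics/side{tag}.png",cv2.resize(v,None,fx=4,fy=4,interpolation=2)[:,:,::-1])
E
python3 -c "import m;m.run(7)"
```

```text
14.825 [0.6046325  0.02981406 0.08299656] [0.01597087 0.08632942] [ 0.63709018 -0.31325438 -0.01274626]
red ((623.6522827148438, 133.21888732910156), (19.37504768371582, 88.09949493408203), 80.90494537353516) [ 16.98418728 191.46402068]
```

View pics/top7.png

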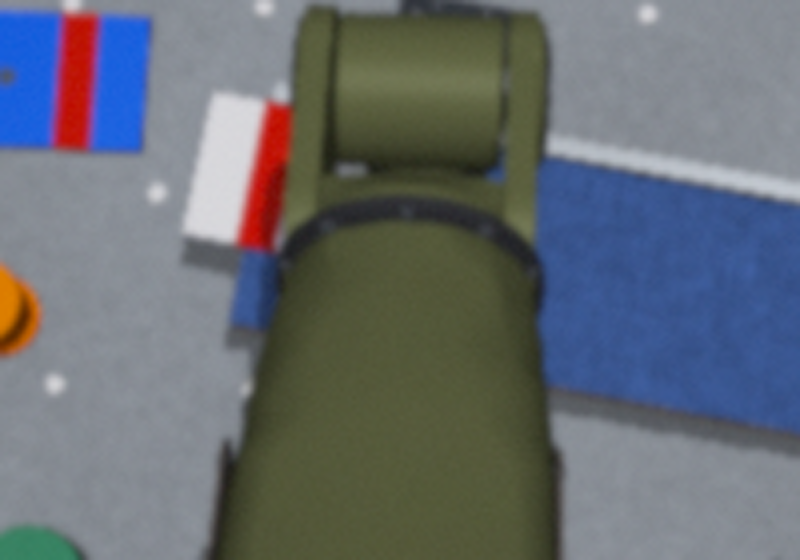

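View pics/side7.png

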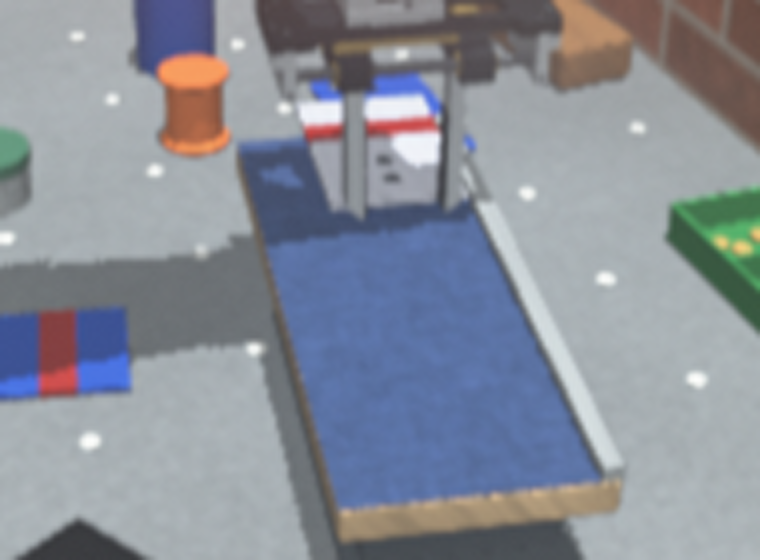

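Band centre is about 190 to 191.5 mm along the ledge by the image and the finger position. I push 9 mm more slowly, then back off and lift.

Request:
step_arm([
  [[0,0,-0.002,0,0,0],[0,0,-0.002,0,0,0],[0,0,-0.002,0,0,0],[0,0,-0.002,0,0,0],[0,0,-0.001,0,0,0],[0,0,0,0,0,0],[0,0,0.01,0,0,0],[0,0,0.02,0,0,0],[0,0,0.04,0,0,0],[-0.03,0,0.02,0,0,0],[-0.04,0,0.02,0,0,0],[-0.04,0,0.02,0,0,0]],
])

```text
time_s: 16.42
ee_pos: [0.5828, -0.0913, 0.1941]
eef_rot: [-0.847, 1.571, -2.592]
force: [-0.1, -0.5, -0.2]
grip_width: 0.0496
```

Request:
step_arm([
  [[0,-0.03,0.03,0,0,0],[0,-0.03,0.03,0,0,0],[0,-0.03,0.03,0,0,0],[0,-0.03,0.03,0,0,0],[0,-0.02,0,0,0,0],[0,0,0,0,0,0]],
])

```text
time_s: 17.18
ee_pos: [0.4239, -0.1842, 0.1933]
eef_rot: [1.148, 1.57, -0.599]
force: [-0.3, 0.5, 0.1]
grip_width: 0.0497
```

```bash
python3 - <<'E'
import m; m.run(8)
from h import *
c=camera("top");im=c["pixels"];cv2.imwrite("pics/full8.png",im[:,:,::-1])
b,w,r=measure(c);w[:,:225]=0;k=np.ones((5,5),np.uint8)
r[:,:240]=0;r[255:]=0
pl=cv2.morphologyEx(cv2.morphologyEx((w|r).astype(np.uint8),cv2.MORPH_CLOSE,k),cv2.MORPH_OPEN,k)
rp=rectfit(ray(c,big(pl)[:,0],.086)[:,:2]);print("plate",rp,W2L(np.array(rp[0])/1000)*1000)
E
```

```text
17.175 [ 0.4239329  -0.18422498  0.19325407] [-0.1253651  -0.15551599] [-0.31449277  0.4827949   0.12199364]
red ((625.1116333007812, 142.1427459716797), (18.970619201660156, 88.1259536743164), 80.0194320678711) [ 16.8922705  200.50595126]
plate ((621.5939331054688, 119.22171783447266), (138.88352966308594, 89.25608825683594), 79.86859893798828) [ 17.35560353 177.32119186]
```

View pics/full8.png

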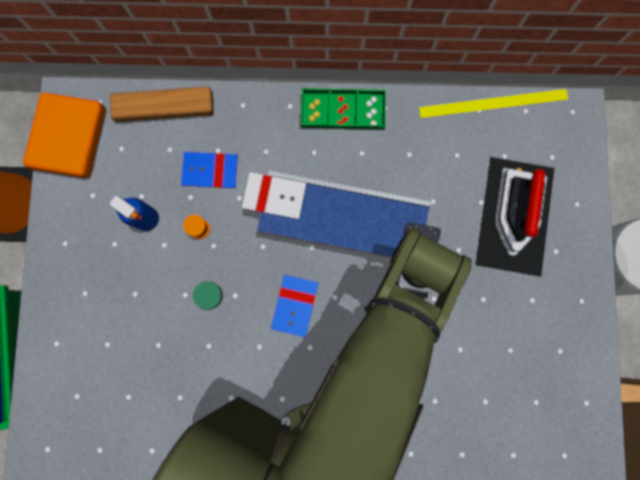

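View pics/side8.png

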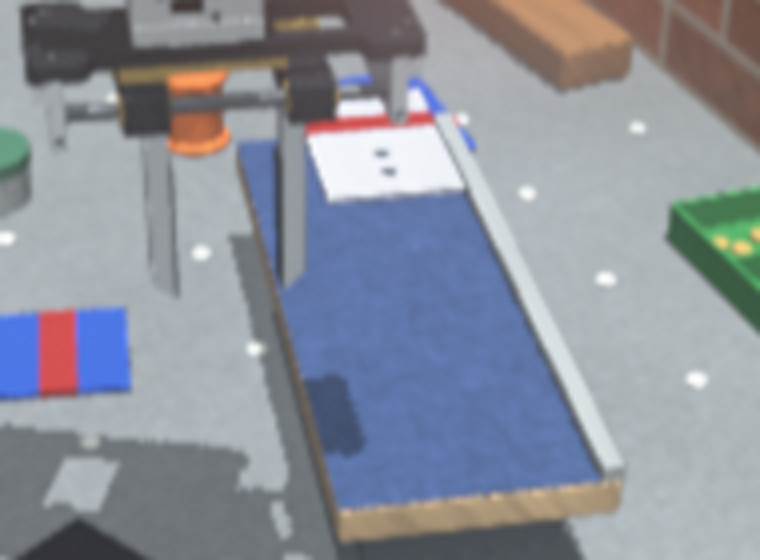

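View pics/top8.png

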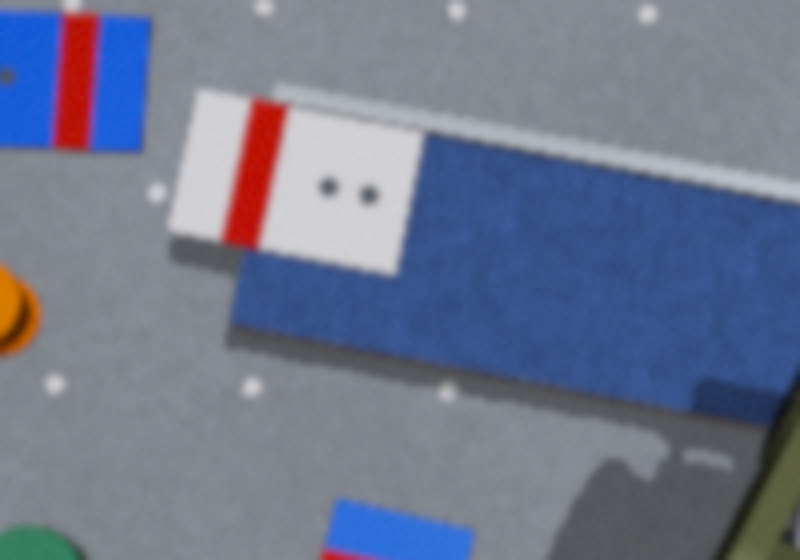

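The band centre lies 200.5 mm along the ledge (target 200) and the plate's x is about 17 mm. It is parallel to within 0.3°, flat, and the bystanders are at their starting pixels. I hand in.

```bash
python3 -c "
from station import ticket
print(ticket.hand_in())"
```

```text
the job is handed in; nothing more can be done
None
```

The plate now sticks out over the ledge's free end with the end of the ledge under the red band, flush against the guide strip, and the job is handed in. I pushed it sideways against the strip with two open fingers (about 20 N of side force at contact), then pushed its rear edge about 108 mm along the ledge.

**Last checks (top camera):**

| Check | Measured | Limit |
|---|---|---|
| Red band centre along the ledge | 200.5 mm | 187–213 mm |
| Plate centre across the ledge | about 17 mm | above 13 mm |
| Angle to the strip | about 0.3° or less | 0.06 rad (3.4°) |

- **Flatness and bystanders:** I judged these by eye, with no numeric check. The plate looks flat in both views, and the iron, spray bottle, spool and tin look unmoved in the top view.
- **Small disagreement:** the plate's outline puts its centre at 177 mm along the ledge, while the band implies 175.5 mm. That is within the camera's accuracy.
- **Slip on the way:** my first wrist turn hit the last joint's limit and tilted the gripper above the plate. It did not appear to touch the plate, so I lifted it and turned the other way.

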